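# Load the link tube into the drill jig and bolt it in

### The arm

A 7-joint arm with a two-finger parallel gripper is mounted at the origin on a cart in front of the work surface, level with it; the furniture and walls round the work are solid. World frame = base frame: x ahead of the robot, y to its left, z up, the work surface at z = 0. Lengths are in mm, angles in rad, forces in N, time in s.
With the tool pointing down it reaches from about 350 to 775 mm from the base axis. Payload 3.1 kg.
Tool frame: the origin (TCP) lies midway between the tips of the shut fingers; the grasp point (between the pads) lies 19 mm behind it; z points along the fingers, y is the line along which they close (so a half turn about z gives the same grasp; the last joint's range is limited). The gripper opens to 85 mm and grips with 20 to 120 N. Pads are 22 mm wide; open, the fingers measure 114 mm over their backs; the gripper's body (76 mm by 85 mm) begins 54 mm behind the grasp point. The pads swing forward as they close: fully open they stand 13 mm farther back than shut.
Start: joints at [1.18, 0.311, 0.014, 1.512, -0.004, 1.319, -0.027], TCP at [188.007, -516.886, 231.304] pointing down, gripper open.
Joint ranges: [-2.7, 2.7], [-0.3, 1.91], [-1.27, 1.3], [0.12, 2.57], [-1.44, 4.58], [0.2, 2.03], [-3.05, 3.05]. Speed limits (rad/s): [2.79, 2.79, 3.14, 3.14, 3.14, 3.14, 3.14].

### API

Orientations are given as a 3x3 rotation matrix whose columns are the frame's x, y, z axes.
In Python, from plant import robot, jaws, kinematics, status, viewer, job gives the robot as it stands. The module is installed in compiled form; this text tells all that it offers. Calls block until the motion is done:
- robot.reach(position, orientation): joint-space move of the TCP to a pose.
- robot.movel(position, max_speed=150, rot=None, contact_N=None): straight line of the TCP; rot=None keeps the orientation; max_speed is the mean speed in mm/s. With contact_N (N) it stops when the force on the tool has changed by that much, and returns True; else False.
- robot.goto_joints(angles): joint-space move.
- jaws.set_gripper(opening): finger opening in mm; the grip force is fixed at half the most; returns when the fingers have stopped.
- robot.dwell(seconds).
- kinematics.ik(position, orientation): joint angles nearest the present ones, or None.
- status.get_obs(): the state.
- viewer.get_image(name): name is "scene" or "top" or "wrist"; returns (picture, depth): 384x512x3 uint8, blue, green, red; 384x512 float32, mm along the optical axis (not along the pixel's ray), 0 where there is no reading.
- viewer.camera_model(name): a dict with "fx", "fy", "cx", "cy" (pixels), "k1" (the pictures are not rectified: a ray, as slopes to the right and down, at radius r is drawn at 1 + k1 r^2 times it, then the intrinsics apply), "pose" (4x4, takes a point from camera to world coordinates). Camera axes: x right, y down, z forward; pixel columns grow to the right and rows downward; lengths in mm; the calibration is good to about 2 mm. A picture is of the moment at which its call begins: read the wrist's pose just before it. camera_model takes no time and is no camera call; for the wrist camera it gives the pose at the moment of the call.
A pose or a line that the arm cannot do raises robot.Unreachable and nothing moves.
- job.hand_in(): hands the job in; it is judged then, once.
The state is a dict: "clock": time; "q": joint angles; "dq": joint speeds; "tau": joint torques, N m; "eef_pos": TCP position; "tool_rot": TCP orientation; "ft_force": force on the tool from outside, world axes, zero at the start; "ft_torque": the same for the moment, N m; "opening": finger opening in mm; "gripper_force": force on a finger pad.
Only numpy, scipy, OpenCV 4.12 (cv2) and the standard library are available. Lean on these libraries where they do the work, as an engineer would, in place of code of your own. Each camera call takes 0.05 s, during which the arm holds its last target. There are 200 camera calls.

### The job

Load the square link tube into the drill jig by pushing it over the table with the fingertips: work its right end in at a slant past the post, under the drill bridge, then swing its left end in, so that the tube lies flush along the fence between the two end stops. Then push the slide bolt at the left end fully home to lock it in. Only push: do not grip or lift the tube, do not force it, and leave the other things on the table where they are.

Things in the scene. Friction and masses are not known exactly. Their poses are not given: they have to be found in the camera images.
- tube: Link tube: square dark steel tube 25 x 25 mm, 260 mm long, 0.25 to 0.5 kg, lying loose in front of the jig; its end faces can be pushed on. Origin: centre of its underside; y axis along its length (ends at y = -130 and +130 mm), z up. It slides and turns under a push of a few newtons.
- jig: Aluminium drill jig, fixed to the table. Origin: on the table where the centre of the tube's underside lies when fully home (tube's y along the jig's y). x points to the fence, y along the bay to the left (bolt) end. The bay's open front faces -x. In mm: fence face x = +12.5, 36 high; end stop faces y = -134 (right) and +134 (left): 4 mm play at each end of the tube.
- post_foot (a point): Foot of the round steel post, 18 mm dia, that carries the front of the drill bridge; at jig x = -43.5, y = -84 mm. Gap between post and fence 47 mm, open to the left. The tube's right end must enter here from the left of the post; fully in against the right stop, the tube fits at slants of 0.14 to 0.4 rad (right end nearer the fence than left end), then can be swung parallel.
- bridge_top (a point): Centre of the top of the drill bridge, a plate over the bay's right end: 82 (x) by 92 (y) by 10 mm, top 46 mm and underside 36 mm above the table, covering jig y = -158 to -66 and x = -56 to +25 mm. The tube passes under it. A nut and a drill bush on it reach 58 mm above the table.
- left_stop (a point): Middle of the left end stop's face, at table height (jig x = 0, y = +134 mm). The stop is a block 30 mm high, y = +134 to +184 mm, reaching forward to x = -34 mm; its front corner towards the bay is rounded (14 mm radius) as a lead-in. The slide bolt runs in it.
- bolt (a joint): Travel of the slide bolt in m: 0 = shut (its 12 mm round bar reaches 30 mm out of the left block, across the front of the seated tube, 2 mm play); 0.056 = drawn fully out to the left. Starts open, 0.038 to 0.055, bar inside the block. Slides along the jig's y with about 2 N friction, stays where it is left. It can shut only when the tube's left end is home.
- bolt_knob (a point): Centre of the outer (left) end face of the bolt's knob: push here towards the jig's -y to shut the bolt. Knob 24 mm dia, 20 mm long, axis 14 mm above the table at jig x = -20.5 mm.
- ball_joint_d: Bystander, to be left alone: black forged ball joint with a steel stud, about 117 x 176 x 110 mm, lying to the right of the jig. Origin: centre of its underside.
- nut_0: Bystander, to be left alone: loose castle nut, 25 x 22 x 18 mm, on the table in front of the jig's right end. Origin: centre of its underside.
- nut_1: Bystander, to be left alone: the other loose castle nut, 25 x 22 x 18 mm, beside the first. Origin: centre of its underside.
- brown_strip: Bystander, to be left alone: brown wedge strip, 14 x 64 x 8 mm, on the table to the right of the jig. Origin: centre of its underside.
- plug_gauge: Bystander, to be left alone: double-ended plug gauge, 19 x 135 x 16 mm, lying behind the jig's fence. Origin: centre of its underside.
- sleeve_a: Bystander, to be left alone: black rubber sleeve, 18 x 88 x 18 mm, at the left of the table. Origin: centre of its underside.
- boot_1: Bystander, to be left alone: black rubber dust boot, 45 mm across, 22 mm high, behind and to the right of the jig. Origin: centre of its underside.

How it is judged:
By the outcome, as a careful person would: the job done as asked, in the order asked, and still so for the second after the job is handed in, with the robot touching nothing.
It also fails if it takes over 67 s, if anything falls off the work surface, if the arm or the gripper's body presses on something with over 40 N, if the wrist force passes 120 N, or if a joint passes its speed limit or range.

## Working session

There is one attempt and no reset: what is moved stays moved. The work goes in short steps, each a Python script; the robot and the scene stay as the last script left them, time stands still between calls to the robot, and variables do not carry over. Pictures are saved under pics/ and viewed, at most 10 in all, crops included, and the job is handed in when it is done.

```bash
mkdir -p pics; cat > h.py <<'E'
import numpy as np, cv2
from plant import robot, jaws, kinematics, status, viewer, job
def ray(cm,u,v):
    x=(u-cm["cx"])/cm["fx"]; y=(v-cm["cy"])/cm["fy"]
    xd,yd=x,y
    for _ in range(20):
        s=1+cm["k1"]*(x*x+y*y); x,y=xd/s,yd/s
    return np.array([x,y,1.])
def onplane(cm,u,v,z):
    P=cm["pose"]; d=P[:3,:3]@ray(cm,u,v); o=P[:3,3]
    return o+d*(z-o[2])/d[2]
def bydepth(cm,u,v,dep):
    P=cm["pose"]; return P[:3,:3]@(ray(cm,u,v)*dep[int(v),int(u)])+P[:3,3]
def project(cm,p):
    P=cm["pose"]; c=P[:3,:3].T@(np.array(p,float)-P[:3,3]); x,y=c[:2]/c[2]; s=1+cm["k1"]*(x*x+y*y)
    return cm["fx"]*x*s+cm["cx"], cm["fy"]*y*s+cm["cy"]
E
python3 - <<'E'
from h import *
for n in("scene","top"):
    im,d=viewer.get_image(n); cm=viewer.camera_model(n)
    cv2.imwrite(f"pics/{n}0.png",cv2.resize(im,(800,600),interpolation=cv2.INTER_CUBIC)); np.savez(f"{n}0.npz",im=im,d=d)
    print(n,{k:np.round(v,3).tolist() for k,v in cm.items()})
print(status.get_obs())
E
```

```text
scene {'fx': 410.518, 'fy': 410.518, 'cx': 253.717, 'cy': 192.177, 'k1': -0.069, 'pose': [[-0.748, -0.356, 0.559, -95.808], [-0.663, 0.404, -0.63, 828.329], [-0.001, -0.843, -0.538, 696.728], [0.0, 0.0, 0.0, 1.0]]}
top {'fx': 354.72, 'fy': 354.72, 'cx': 257.94, 'cy': 188.757, 'k1': -0.07, 'pose': [[-0.016, -0.995, 0.095, 473.076], [-1.0, 0.016, -0.004, 90.857], [0.002, -0.095, -0.996, 1302.771], [0.0, 0.0, 0.0, 1.0]]}
{'clock': 0.1, 'q': array([ 1.18029079,  0.31164799,  0.01398299,  1.51291406, -0.0043896 ,
        1.31924808, -0.02720869]), 'dq': array([ 0.00038973, -0.00093204,  0.00270776, -0.00313773, -0.00158263,
       -0.00096437, -0.00152546]), 'tau': array([ 4.78375077e-04, -3.80858982e+01,  1.46568306e-01, -2.31241786e+01,
        1.21846382e-02,  8.04792275e-03,  3.72826105e-05]), 'eef_pos': array([ 187.75814417, -516.2367427 ,  230.3214503 ]), 'tool_rot': array([[ 9.39754276e-01,  3.41849670e-01, -8.38812646e-04],
       [ 3.41850685e-01, -9.39752111e-01,  2.01963613e-03],
       [-9.78640106e-05, -2.18471036e-03, -9.99997609e-01]]), 'ft_force': array([ 1.2088186 ,  0.50518792, -0.08352296]), 'ft_torque': array([-0.01850137, -0.01974378,  0.00612994]), 'gripper_force': 0.0, 'opening': 85.27279529775963}
```

View pics/top0.png

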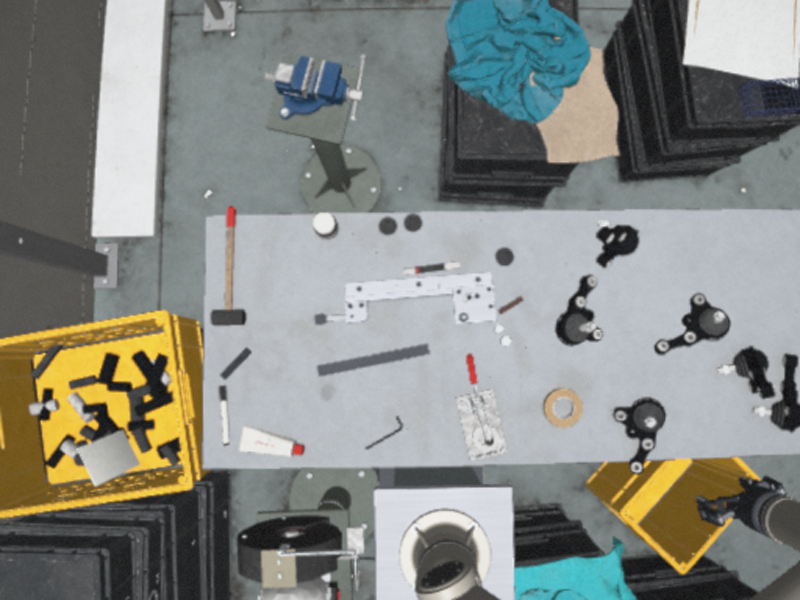

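View pics/scene0.png

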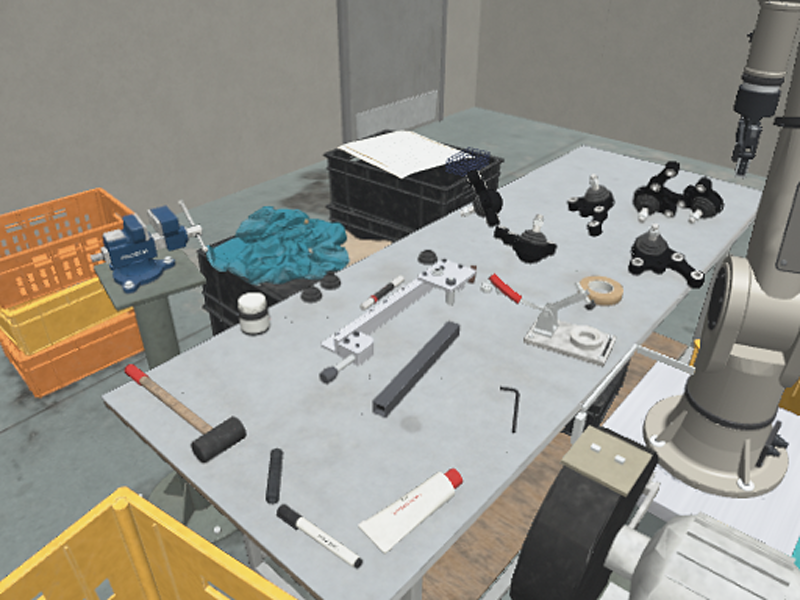

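The top view shows the tube from (318,370) to (428,349), the fence from (346,285) to (494,275), the bridge around (475,297) and the knob at (320,319). The nuts are at (498,328) and (505,341), and a red-handled clamp is close to the tube's right end. Next I'll get rough positions, then look closer with the wrist camera.

```bash
python3 - <<'E'
from h import *
cm=viewer.camera_model("top")
for n,u,v,z in [("tubeL",318,370,25),("tubeR",428,349,25),("fenceL",346,285,36),("bridgeBR",494,275,46),("bridgeFR",495,320,46),("bridgeFL",455,322,46),("knob",316,319,14),("nut",498,328,18),("nut",505,341,18),("redtip",469,355,20),("clampedge",455,395,20)]:
    print(n,np.round(onplane(cm,u*.64,v*.64,z)))
w=viewer.camera_model("wrist"); o=status.get_obs()
R=o["tool_rot"]; P=w["pose"]
print(w["fx"],w["cx"],w["cy"],"cam in tool",np.round(R.T@(P[:3,3]-o["eef_pos"]),1),np.round(R.T@P[:3,:3],3))
Rd=np.array([[1,0,0],[0,-1,0],[0,0,-1.]])
for p in [(480,60,330),(560,60,330),(420,100,330),(520,60,380)]:
  for a in (0,np.pi/2,-np.pi/2,np.pi):
    c,s=np.cos(a),np.sin(a); Rz=np.array([[c,-s,0],[s,c,0],[0,0,1]])
    q=kinematics.ik(np.array(p,float),Rz@Rd); print(p,round(a,2),None if q is None else np.round(q,2))
E
```

```text
tubeL [425. 284.  25.]
tubeR [469.  31.  25.]
fenceL [618. 217.  36.]
bridgeBR [ 635. -123.   46.]
bridgeFR [ 532. -122.   46.]
bridgeFL [529. -31.  46.]
knob [542. 289.  14.]
nut [ 514. -133.   18.]
nut [ 484. -149.   18.]
redtip [453. -64.  20.]
clampedge [363. -30.  20.]
297.8650615101343 263.05919060098967 190.41701034304506 cam in tool [ 8.290e+01  1.000e-01 -1.432e+02] [[ 0.001 -0.948 -0.32 ]
 [ 1.     0.001 -0.   ]
 [ 0.001 -0.32   0.948]]
(480, 60, 330) 0 [ 0.51  0.22 -0.82  1.46  0.16  1.53 -1.87]
(480, 60, 330) 1.57 [ 0.56  0.23 -0.88  1.46  0.18  1.53 -0.32]
(480, 60, 330) -1.57 [ 0.68  0.28 -1.08  1.46  0.25  1.55  2.76]
(480, 60, 330) 3.14 [ 0.56  0.23 -0.88  1.46  0.18  1.53  1.25]
(560, 60, 330) 0 [ 0.35  0.39 -0.73  1.25  0.26  1.59 -1.91]
(560, 60, 330) 1.57 [ 0.41  0.42 -0.84  1.25  0.31  1.6  -0.37]
(560, 60, 330) -1.57 [ 0.53  0.49 -1.08  1.24  0.43  1.64  2.68]
(560, 60, 330) 3.14 [ 0.41  0.42 -0.84  1.25  0.31  1.6   1.2 ]
(420, 100, 330) 0 [ 0.68  0.1  -1.03  1.58  0.09  1.51 -1.92]
(420, 100, 330) 1.57 [ 0.66  0.1  -1.01  1.58  0.08  1.51 -0.35]
(420, 100, 330) -1.57 [ 0.74  0.11 -1.1   1.58  0.1   1.51  2.78]
(420, 100, 330) 3.14 [ 0.65  0.09 -0.99  1.58  0.08  1.51  1.23]
(520, 60, 380) 0 [ 0.42  0.31 -0.8   1.24  0.22  1.68 -1.9 ]
(520, 60, 380) 1.57 [ 0.47  0.33 -0.89  1.24  0.26  1.69 -0.36]
(520, 60, 380) -1.57 [ 0.57  0.39 -1.08  1.23  0.34  1.71  2.72]
(520, 60, 380) 3.14 [ 0.47  0.33 -0.88  1.24  0.25  1.69  1.22]
```

```bash
python3 - <<'E'
from h import *
jaws.set_gripper(0)
R=np.array([[-1,0,0],[0,1,0],[0,0,-1.]])
robot.reach(np.array([450,90,290.]),R); robot.dwell(.3)
cm=viewer.camera_model("wrist"); im,d=viewer.get_image("wrist")
np.savez("w1.npz",im=im,d=d,pose=cm["pose"])
cv2.imwrite("pics/w1.png",cv2.resize(im,(800,600),interpolation=cv2.INTER_CUBIC))
o=status.get_obs();print(o["clock"],o["eef_pos"],o["opening"],np.round(cm["pose"],3))
E
```

```text
3.575 [450.0654465   89.76163301 289.95000446] 0.01309185393742987 [[ 0.00000e+00  9.48000e-01  3.18000e-01  3.68791e+02]
 [ 1.00000e+00 -0.00000e+00  0.00000e+00  8.98960e+01]
 [ 0.00000e+00  3.18000e-01 -9.48000e-01  4.33125e+02]
 [ 0.00000e+00  0.00000e+00  0.00000e+00  1.00000e+00]]
```

View pics/w1.png

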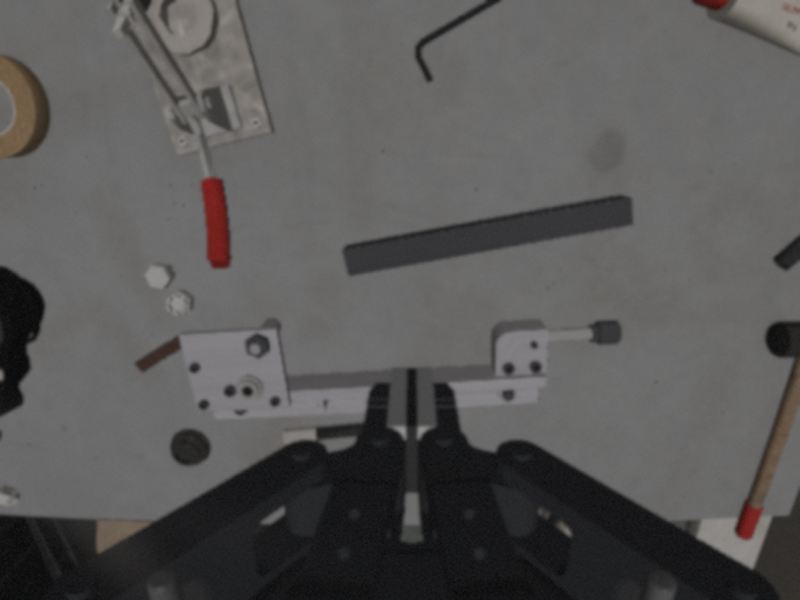

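The wrist view shows the tube from (347,260) to (632,211), the bridge top with corners (180,336), (277,328), (289,404) and (204,411), the left block at (520,350), the knob at (606,332) and the nuts at (158,276) and (178,303). I'll segment these by height and fit rectangles.

```bash
cat >> h.py <<'E'
def world_map(cm,d):
    v,u=np.mgrid[0:384,0:512]; x=(u-cm["cx"])/cm["fx"]; y=(v-cm["cy"])/cm["fy"]; a,b=x.copy(),y.copy()
    for _ in range(10):
        s=1+cm["k1"]*(a*a+b*b); a,b=x/s,y/s
    r=np.stack([a,b,np.ones_like(a)],-1)@cm["pose"][:3,:3].T
    return r*d[...,None]+cm["pose"][:3,3], r
def rect(W,r,cm,mask,z):
    """largest blob of mask, its pixel outlines cast on plane z, min-area rectangle (mm)"""
    n,l,st,c=cv2.connectedComponentsWithStats(mask.astype(np.uint8)); k=1+np.argmax(st[1:,4])
    o=cm["pose"][:3,3]; p=(o+r*((z-o[2])/r[...,2])[...,None])[l==k][:,:2]
    return cv2.minAreaRect(p.astype(np.float32)), st[k]
E
python3 - <<'E'
from h import *
f=np.load("w1.npz"); im,d=f["im"],f["d"]; cm=viewer.camera_model("wrist"); cm["pose"]=f["pose"]
W,r=world_map(cm,d); z=W[...,2]; x,y=W[...,0],W[...,1]
tab=(x>380)&(x<440)&(d>0)&(y>0)&(y<250); print("table z med/std",np.median(z[tab]),z[tab].std())
gray=im.max(2)
reg=(x>400)&(x<535)&(y>-30)&(y<330)
def show(n,m,zz):
    (c,s,a),st=rect(W,r,cm,m,zz); print(n,np.round(c,1),np.round(s,1),round(a,2),st); print("   ",np.round(cv2.boxPoints((c,s,a)),1).tolist())
print("tube top z",np.median(z[reg&(z>15)]))
show("tube",reg&(z>19)&(z<30)&(x>380),25)
show("bridge",(z>41)&(z<51)&(x>500)&(y<0)&(y>-150)&(x<660),46)
show("block",(z>25)&(z<33.)&(x>520)&(x<600)&(y>100)&(y<250),30)
show("fence",(z>33)&(z<39)&(x>560)&(x<650)&(y>-30)&(y<230),36)
show("knob",(z>8)&(y>230)&(y<330)&(x>510)&(x<600),20)
for n,u,v,zz in [("brFL",277,328,46),("brBL",289,404,46),("brFR",180,336,46),("brBR",204,411,46),("fenceTopfrontL",547,378,36),("ftfR",290,390,36),("knobEnd",620,332,14),("knobR",594,332,14),("postnut",258,346,52),("postfoot",271,323,0)]:
    print(n,np.round(onplane(cm,u*.64,v*.64,zz),1))
E
```

```text
table z med/std 358.8433863530972 158.32895107045553
tube top z 361.1467749001391
tube [447.8 157.4] [ 27.2 258.6] 10.5 [ 219  126  186   51 3406]
    [[410.79998779296875, 282.1000061035156], [458.0, 27.799999237060547], [484.79998779296875, 32.79999923706055], [437.6000061035156, 287.1000061035156]]
bridge [570.9 -74.1] [83.4 92.7] 3.67 [ 115  210   71   54 2741]
    [[526.2999877929688, -30.600000381469727], [532.2000122070312, -123.0], [615.5, -117.69999694824219], [609.5, -25.200000762939453]]
block [562.  164.7] [ 50.9 110.3] 3.96 [ 277  210   74   35 1006]
    [[532.7999877929688, 217.89999389648438], [540.4000244140625, 107.9000015258789], [591.2000122070312, 111.4000015258789], [583.5, 221.39999389648438]]
fence [589.9 172.2] [13.7 95. ] 3.36 [286 240  64  12 480]
    [[580.2999877929688, 219.3000030517578], [585.9000244140625, 124.4000015258789], [599.5999755859375, 125.19999694824219], [594.0, 220.10000610351562]]
knob [542.8 261.7] [66.1 24.6] 89.67 [355 205  43  16 467]
    [[530.2999877929688, 228.6999969482422], [554.9000244140625, 228.5], [555.2999877929688, 294.70001220703125], [530.5999755859375, 294.79998779296875]]
brFL [527.6 -30.8  46. ]
brBL [606.2 -26.8  46. ]
brFR [ 535.8 -121.6   46. ]
brBR [ 614.9 -111.    46. ]
fenceTopfrontL [583.7 220.9  36. ]
ftfR [596.7 -27.4  36. ]
knobEnd [545.3 296.2  14. ]
knobR [545.2 270.   14. ]
postnut [542.7 -47.9  52. ]
postfoot [541.1 -50.7   0. ]
```

```bash
python3 -c "
import cv2,numpy as np
im=np.load('w1.npz')['im'][195:275,100:420]
cv2.imwrite('pics/w1c.png',cv2.resize(cv2.convertScaleAbs(im,alpha=1.5),(800,200),interpolation=cv2.INTER_CUBIC))"
```

```text
(no output)
```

View pics/w1c.png

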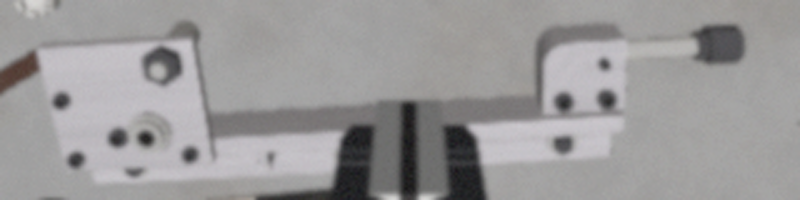

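The crop shows the block's inner edge at column 543, its left edge at column 625, its front-left corner at (624,38), and the fence's front top edge from (215,137) to (623,117).

```bash
python3 - <<'E'
from h import *
from scipy.optimize import least_squares
f=np.load("w1.npz"); cm=viewer.camera_model("wrist"); cm["pose"]=f["pose"]
pts={"blkInner":(543,105,30,None,134),"blkOuter":(625,90,30,None,184),"blkFrontL":(600,38,30,-34,None),"blkFrontR":(580,40,30,-34,None),
"fR":(215,137,36,12.5,None),"fM":(340,130,36,12.5,None),"fM2":(475,123,36,12.5,None),"fL":(600,118,36,12.5,None)}
W={k:onplane(cm,100+a/2.5,195+b/2.5,z)[:2] for k,(a,b,z,_,_) in pts.items()}
br=[((526.3,-30.6),(-56,-66)),((532.2,-123),(-56,-158)),((615.5,-117.7),(25.5,-158)),((609.5,-25.2),(25.5,-66))]
def loc(p,w):
    c,s=np.cos(p[2]),np.sin(p[2]); d=np.array(w)-p[:2]; return np.array([c*d[0]+s*d[1],-s*d[0]+c*d[1]])
def res(p):
    r=[]
    for w,j in br: r+=list(loc(p,w)-j)
    for k,(_,_,_,jx,jy) in pts.items():
        l=loc(p,W[k]); 
        if jx is not None:r.append(l[0]-jx)
        if jy is not None:r.append(l[1]-jy)
    return np.array(r)
s=least_squares(res,[585,40,.06],loss="soft_l1"); print(s.x,np.round(res(s.x),1))
for n,w in [("knob face",(545.3,296)),("tubeC",(447.8,157.4)),("tubeR",(471.4,30.3)),("tubeL",(424.2,284.6)),("nut1",(514,-133)),("redtip",(453,-64))]: print(n,np.round(loc(s.x,w),1))
top=np.load("top0.npz")
print(np.round(onplane(cm,158*.64,276*.64,18),0),np.round(onplane(cm,178*.64,303*.64,18),0),"red",np.round(onplane(cm,220*.64,266*.64,25),0))
E
```

```text
[5.79821677e+02 3.82663574e+01 6.02174679e-02] [-1.6  0.5 -1.2 -0.1  0.7  0.2  0.3  0.9 -0.5 -1.  -1.2 -0.6  0.7  0.2
  0.4  1.9]
knob face [-18.9 259.3]
tubeC [-124.6  126.9]
tubeR [-108.7   -1.4]
tubeL [-140.5  255.3]
nut1 [ -76. -167.]
redtip [-132.7  -94.4]
[ 487. -148.   18.] [ 514. -133.   18.] red [475. -84.  25.]
```

The jig is at about (579.8, 38.3) with yaw 0.060. In jig coordinates the tube is at (-124.6, 126.9), slant 0.123. First I'll push broadside with both open fingertips until it lines up with a slanted entry line.

```bash
cat >> h.py <<'E'
J=np.array([579.8,38.3,.0602])
def jw(x,y,z): c,s=np.cos(J[2]),np.sin(J[2]); return np.array([J[0]+c*x-s*y,J[1]+s*x+c*y,z])
def wj(p): c,s=np.cos(J[2]),np.sin(J[2]); dx,dy=p[0]-J[0],p[1]-J[1]; return np.array([c*dx+s*dy,-s*dx+c*dy])
def rot(th): # tool y along jig y, slanted by th
    a=th+J[2]; c,s=np.cos(a),np.sin(a); return np.array([[c,-s,0],[s,c,0],[0,0,1]])@np.diag([-1.,1,-1])
def look(name,view=True):
    cm=viewer.camera_model("wrist"); im,d=viewer.get_image("wrist"); np.savez(name+".npz",im=im,d=d,pose=cm["pose"])
    cv2.imwrite(f"pics/{name}.png",cv2.resize(im,(800,600),interpolation=cv2.INTER_CUBIC)); return im,d,cm
def st(t=""):
    o=status.get_obs(); print(t,round(o["clock"],1),np.round(o["eef_pos"],1),"jig",np.round(wj(o["eef_pos"]),1),"F",np.round(o["ft_force"],1))
def tube(im,d,cm,xr=(-200,-8),yr=(-60,300)):
    W,r=world_map(cm,d); j=wj(np.moveaxis(W,-1,0)); z=W[...,2]
    m=(j[0]>xr[0])&(j[0]<xr[1])&(j[1]>yr[0])&(j[1]<yr[1])&(z>19)&(z<30)&(d>0)&(im.max(2)<110)
    (c,s,a),b=rect(W,r,cm,m,25)
    p=cv2.boxPoints((c,s,a)); e=[(p[i]+p[(i+1)%4])/2 for i in range(4)]; k=0 if np.linalg.norm(p[0]-p[1])<np.linalg.norm(p[1]-p[2]) else 1
    A,B=sorted([wj(e[k]),wj(e[k+2])],key=lambda q:q[1]); th=np.arctan2(A[0]-B[0],B[1]-A[1])
    print("tube size",np.round(s,1),"jig c",np.round(wj(c),1),"slant",round(th,3),"R",np.round(A,1),"L",np.round(B,1)); return wj(c),th,A,B
E
python3 - <<'E'
from h import *
jaws.set_gripper(85)
c0,t0=np.array([-124.6,126.9]),.123; c1,t1=np.array([-60.9,120.4]),.22
n=lambda t:np.array([np.cos(t),np.sin(t)])
a=c0-45*n(t0)
robot.reach(jw(*a,60),rot(t0)); print(robot.movel(jw(*a,-4),100,contact_N=10)); st("down")
b=c0-24*n(t0); robot.movel(jw(*b,-4),60); st("near")
e=c1-23.5*n(t1); robot.movel(jw(*e,-4),50,rot=rot(t1)); st("pushed")
b=e-30*n(t1); robot.movel(jw(*b,-4),120); robot.movel(jw(*b,60),150)
robot.reach(jw(-130,70,250),rot(0)); robot.dwell(.2)
tube(*look("w2")); st()
E
```

```text
False
down 6.1 [404.1 149.6  -3.6] jig [-168.6  121.7] F [-0.5 -0.7  0.5]
near 6.6 [424.6 153.3  -3.9] jig [-148.   124.1] F [-0.2 -0.5 -0.3]
pushed 8.1 [489.3 148.4  -3.8] jig [-83.7 115.4] F [ 0.5 -0.7  0. ]
tube size [ 27.8 259.3] jig c [-61.6 121.1] slant 0.221 R [-33.2  -5.4] L [-90.  247.6]
 10.1 [445.1 100.3 248.5] jig [-130.8   70. ] F [ 0.  -0.2  0.5]
```

View pics/w2.png

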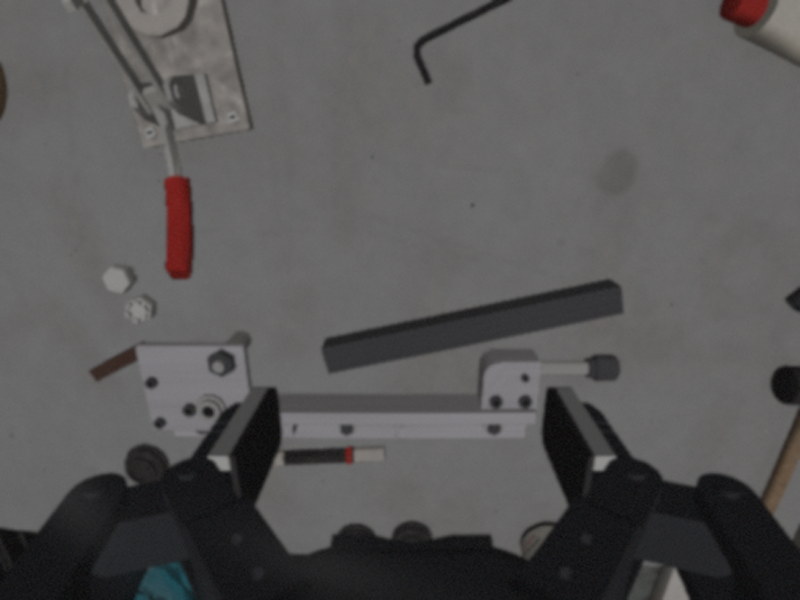

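The tube is where I planned: slant 0.221, centre (-61.6, 121.1), right end at pixel (328,355), nothing else moved. Next is the axial push on its left end face with the shut fingertips.

```bash
python3 - <<'E'
from h import *
jaws.set_gripper(0)
t=.221; u=np.array([-np.sin(t),np.cos(t)]); L=np.array([-89.8,247.7]); R=rot(t)
a=L+40*u
robot.reach(jw(*a,60),R); robot.movel(jw(*a,9),100); st("down")
c1=np.array([-61.6,121.1])
dist=(121.1+2.0)/np.cos(t)
b=L+17*u; robot.movel(jw(*b,9),60)
e=L+14.5*u-(dist-15)*u; print(robot.movel(jw(*e,9),60,contact_N=10)); st("mid")
e=L+14.5*u-dist*u; print(robot.movel(jw(*e,9),30,contact_N=8)); st("end")
b=e+30*u; robot.movel(jw(*b,9),120); robot.movel(jw(*b,70),150)
robot.reach(jw(-140,60,250),rot(0)); robot.dwell(.2)
tube(*look("w3")); st()
E
```

```text
down 12.6 [464.3 318.7   9.2] jig [-98.4 286.9] F [-0.3  0.5 -0.5]
False
mid 15.2 [502.1 187.4   9. ] jig [-68.6 153.5] F [-0.2  0.2  0.4]
False
end 15.8 [506.3 171.7   8.7] jig [-65.3 137.6] F [ 0.5 -0.2 -0.1]
tube size [ 27.9 190.4] jig c [-40.9  30.9] slant 0.224 R [-19.8 -61.9] L [-62.  123.7]
 17.9 [436.1  90.2 249.1] jig [-140.3   60.5] F [0.1 0.8 0.1]
```

View pics/w3.png

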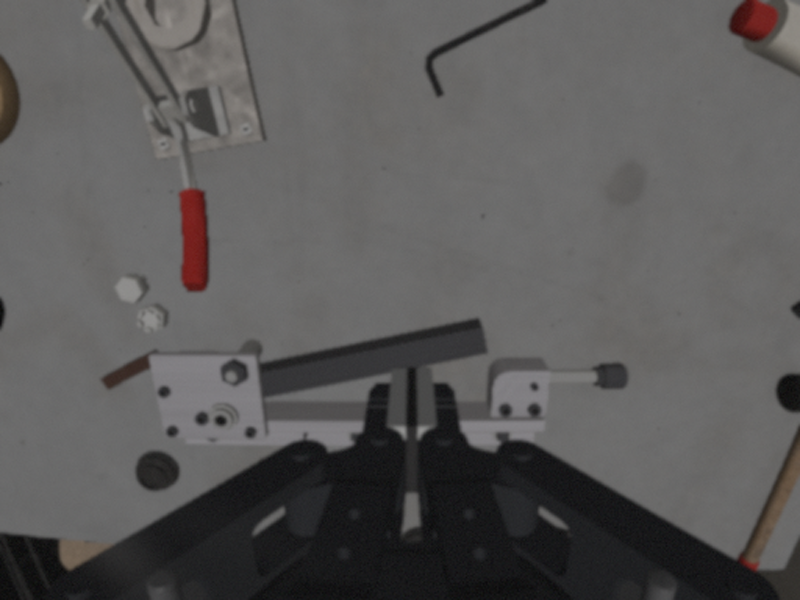

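Left end is at (-62, 123.7) (pixel (482,337)) and the right end is under the bridge, past the post. Now I'll swing it in with both open fingertips, centred 37 mm left of the tube's middle, then press lightly to bring it flush.

```bash
python3 - <<'E'
from h import *
jaws.set_gripper(85)
c0,t0=np.array([-33.1,-3.1]),.223; d=37
def pose(c,t,g): return c+d*np.array([-np.sin(t),np.cos(t)])-g*np.array([np.cos(t),np.sin(t)])
a=pose(c0,t0,50)
robot.reach(jw(*a,60),rot(t0)); robot.movel(jw(*a,-4),100,contact_N=10); st("down")
robot.movel(jw(*pose(c0,t0,25),-4),60)
for f in (.35,.7,.92):
    print(robot.movel(jw(*pose(np.array([-33.1*(1-f),-3.1]),t0*(1-f),23.5),-4),40,rot=rot(t0*(1-f)),contact_N=12)); st(f)
print(robot.movel(jw(*pose(np.array([3,-3.1]),0,23.5),-4),20,rot=rot(0),contact_N=8)); st("press")
E
```

```text
down 20.3 [489.1  55.1  -3.5] jig [-89.5  22.2] F [ 0.7  0.  -0.2]
False
0.35 21.4 [528.4  65.5  -3.9] jig [-49.7  30.2] F [-0.4  0.4  0.3]
False
0.7 21.9 [542.4  68.4  -3.9] jig [-35.5  32.3] F [0.2 0.6 0. ]
False
0.92 22.3 [551.4  70.2  -3.9] jig [-26.5  33.5] F [ 0.   0.2 -0. ]
True
press 22.7 [553.9  70.5  -4.9] jig [-23.9  33.7] F [-0.3  0.1  0.1]
```

```bash
python3 - <<'E'
from h import *
p=wj(status.get_obs()["eef_pos"]); T=status.get_obs()["tool_rot"]; print("tool slant",np.arctan2(-T[0,1],T[1,1])-J[2])
robot.movel(jw(p[0]-6,p[1],-3.5),60,rot=rot(0))
print(robot.movel(jw(-18,p[1],-3.5),20,contact_N=12)); st("press2")
robot.movel(jw(-65,p[1],-3.5),120); robot.movel(jw(-65,p[1],70),150)
robot.reach(jw(-140,60,250),rot(0)); robot.dwell(.2)
im,d,cm=look("w4"); tube(im,d,cm,xr=(-60,11)); st()
cv2.imwrite("pics/w4c.png",cv2.resize(cv2.convertScaleAbs(im[205:290,80:420],alpha=1.5),(800,200),interpolation=cv2.INTER_CUBIC))
E
```

```text
tool slant 0.000854113709025689
True
press2 23.5 [553.9  70.7  -4.7] jig [-23.9  33.9] F [-0.2 -0.1  0.1]
tube size [ 27.3 187.9] jig c [-1.3 33.9] slant 0.0 R [ -1.3 -60. ] L [ -1.3 127.8]
 25.6 [436.2  89.1 248.7] jig [-140.3   59.4] F [-0.2  0.5 -0.1]
```

View pics/w4c.png

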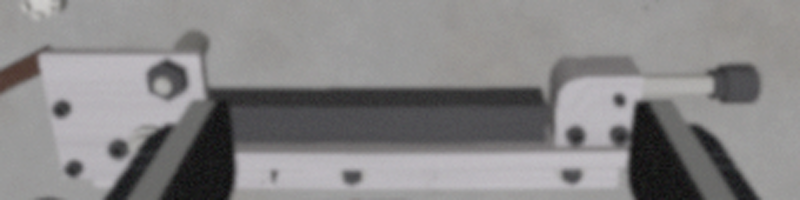

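The tube is flush along the fence: slant 0.000, left end at y = 128. Next, the bolt: push the knob along -y with the fingertips shut.

```bash
python3 - <<'E'
from h import *
jaws.set_gripper(0)
robot.reach(jw(-20.5,310,80),rot(0)); robot.movel(jw(-20.5,310,9),100,contact_N=10); st("down")
print(robot.movel(jw(-20.5,200,9),45,contact_N=15)); st("push")
robot.movel(jw(-20.5,300,9),150); robot.movel(jw(-20.5,300,80),150)
robot.reach(jw(-140,60,250),rot(0)); robot.dwell(.2)
im,d,cm=look("w5"); tube(im,d,cm,xr=(-60,11)); st()
cv2.imwrite("pics/w5c.png",cv2.resize(cv2.convertScaleAbs(im[130:290,60:420],alpha=1.5),(800,356),interpolation=cv2.INTER_CUBIC))
E
```

```text
down 28.5 [540.9 347.1   9.5] jig [-20.2 310.6] F [ 0.1  0.2 -0.4]
True
push 30.3 [545.7 261.7   9.2] jig [-20.6 225.1] F [-0.6  1.3  0.7]
tube size [25.9 85.5] jig c [ -1.5 -17.4] slant 0.007 R [ -1.2 -60.1] L [-1.7 25.4]
 33.0 [436.5  90.4 249.8] jig [-139.9   60.7] F [ 0.1  0.5 -0.3]
```

View pics/w5c.png

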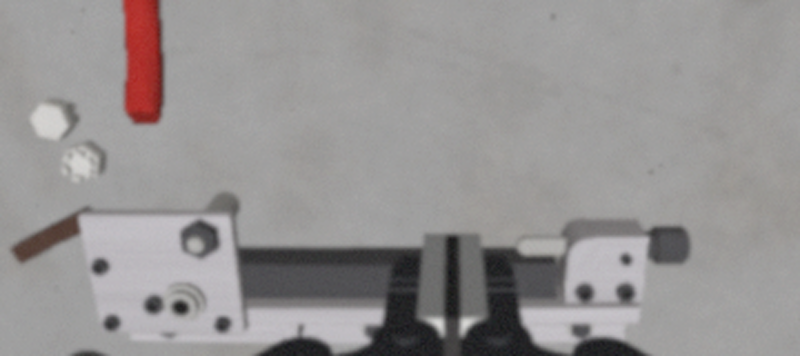

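```bash
python3 - <<'E'
from h import *
f=np.load("w5.npz"); cm=viewer.camera_model("wrist"); cm["pose"]=f["pose"]
for n,u,v,z in [("bar tip",518,247,18),("knob outer",690,245,16),("knob inner",649,245,16),("blk outer",646,262,30),("blk inner",565,275,30)]:
    print(n,np.round(wj(onplane(cm,60+u*360/800,130+v*360/800,z)),1))
E
```

```text
bar tip [-20.1 104.1]
knob outer [-20.  215.2]
knob inner [-20.2 188.5]
blk outer [-15.8 183. ]
blk inner [ -6.8 132.8]
```

```bash
python3 - <<'E'
from h import *
robot.reach(jw(-20.5,300,80),rot(0)); robot.movel(jw(-20.5,300,9),120)
robot.movel(jw(-20.5,229,9),100)
print(robot.movel(jw(-20.5,215,9),20,contact_N=20)); st("push")
robot.movel(jw(-20.5,300,9),150); robot.movel(jw(-20.5,300,80),150)
robot.reach(jw(-140,60,250),rot(0)); st()
print(job.hand_in())
E
```

```text
False
push 36.7 [545.4 261.3   9.7] jig [-20.9 224.7] F [ 2.4 14.4 -8.5]
 39.2 [436.6  90.1 249.6] jig [-139.9   60.3] F [-0.3  0.4  0.5]
the job is handed in; nothing more can be done
None
```

The tube lies flush along the fence between the two end stops, and the bolt is home (bar 30 mm out of the block, and a second push met a hard stop). The job was handed in at about 39 s, with no sign in the pictures I took of anything else having moved.

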